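# Press-test silicone buffers and reject the hardened one

### The job

Starting at the blue-marked end of the white rack and working along it, press each buffer's teal silicone cap straight down about 5 mm, until its white band has just gone into the housing, hold it there for a moment and feel how hard it pushes back, never pressing a cap near its 10 mm bottom or harder than 20 N. One of the three has hardened and pushes back more than twice as hard as the others: then take that one out and stand it upright in the steel tray on the trolley. Leave the two good buffers in their pockets and the tray and everything else where they are.

Things in the scene. Friction and masses are not known exactly. Their poses are not given: they have to be found in the camera images.
- rack: white test rack fixed to the worktop (cannot move), 72x244x16 mm, with three round pockets in a row along its y axis; origin at the centre of its underside; a blue strip across its top marks the +y end, where testing starts
- pocket_1 (a point): centre of the mouth of rack pocket 1 (1 is next to the blue strip, 2 the middle, 3 the far end), on the rack's top 16 mm above the worktop; pocket 38 mm across, 10 mm deep, 75 mm to the next
- pocket_2 (a point): centre of the mouth of rack pocket 2 (1 is next to the blue strip, 2 the middle, 3 the far end), on the rack's top 16 mm above the worktop; pocket 38 mm across, 10 mm deep, 75 mm to the next
- pocket_3 (a point): centre of the mouth of rack pocket 3 (1 is next to the blue strip, 2 the middle, 3 the far end), on the rack's top 16 mm above the worktop; pocket 38 mm across, 10 mm deep, 75 mm to the next
- buffer_a: one of three look-alike loose buffers, upright in a rack pocket; which one in which pocket varies. Grey housing 36 mm across, 34 mm high, steel band, lowest 10 mm in the pocket; 0.1 kg; origin at the centre of its underside, z up; grip it by the housing. Good: 4.5 to 5.5 N push-back at 5 mm; hardened: about 12 N at 5 mm; exactly one of the three is hardened and only feeling tells which
- buffer_a_cap: springy silicone cap of buffer_a: 25 mm across, stands 14 mm out of the housing (upper 9 mm teal, lower 5 mm white); origin at the centre of its flat top (18 mm across), 48 mm above the housing's underside when free. Goes straight down when pressed, resists in proportion to depth from zero, springs back when let go, bottoms at 10 mm
- buffer_b: one of three look-alike loose buffers, upright in a rack pocket; which one in which pocket varies. Grey housing 36 mm across, 34 mm high, steel band, lowest 10 mm in the pocket; 0.1 kg; origin at the centre of its underside, z up; grip it by the housing. Good: 4.5 to 5.5 N push-back at 5 mm; hardened: about 12 N at 5 mm; exactly one of the three is hardened and only feeling tells which
- buffer_b_cap: springy silicone cap of buffer_b: 25 mm across, stands 14 mm out of the housing (upper 9 mm teal, lower 5 mm white); origin at the centre of its flat top (18 mm across), 48 mm above the housing's underside when free. Goes straight down when pressed, resists in proportion to depth from zero, springs back when let go, bottoms at 10 mm
- buffer_c: one of three look-alike loose buffers, upright in a rack pocket; which one in which pocket varies. Grey housing 36 mm across, 34 mm high, steel band, lowest 10 mm in the pocket; 0.1 kg; origin at the centre of its underside, z up; grip it by the housing. Good: 4.5 to 5.5 N push-back at 5 mm; hardened: about 12 N at 5 mm; exactly one of the three is hardened and only feeling tells which
- buffer_c_cap: springy silicone cap of buffer_c: 25 mm across, stands 14 mm out of the housing (upper 9 mm teal, lower 5 mm white); origin at the centre of its flat top (18 mm across), 48 mm above the housing's underside when free. Goes straight down when pressed, resists in proportion to depth from zero, springs back when let go, bottoms at 10 mm
- reject_tray: loose steel tray on the trolley, 130x260x23 mm (long along its y axis), 0.55 kg; floor 2 mm thick, inside 108x238 mm, rim 20 to 23 mm high; origin at the centre of its underside
- cassette: teal closed instrument cassette, 60x120x22 mm, bystander on the worktop; origin at the centre of its underside
- buds: round clear tub of cotton buds, 77 mm across, 80 mm high, bystander at the back of the trolley; origin at the centre of its underside

How it is judged:
By the outcome, as a careful person would: the job done as asked, in the order asked, and still so for the second after the job is handed in, with the robot touching nothing.
It also fails if it takes over 70 s, if anything falls off the work surface, if the arm or the gripper's body presses on something with over 40 N, if the wrist force passes 120 N, or if a joint passes its speed limit or range.

### The arm

A 6-joint arm with a two-finger parallel gripper is mounted at the origin on a cart in front of the work surface, level with it; the furniture and walls round the work are solid. World frame = base frame: x ahead of the robot, y to its left, z up, the work surface at z = 0. Lengths are in mm, angles in degrees, forces in N, time in s.
With the tool pointing down it reaches from about 350 to 850 mm from the base axis. Payload 8.1 kg.
Tool frame: the origin (TCP) lies midway between the tips of the shut fingers; the grasp point (between the pads) lies 19 mm behind it; x points along the fingers, y is the direction in which the jaws open and shut, and the axes are right-handed (so a half turn about x gives the same grasp; the last joint's range is limited). The gripper opens to 85 mm and grips with 20 to 120 N. Pads are 22 mm wide; open, the fingers measure 114 mm over their backs; the gripper's body (76 mm by 85 mm) begins 54 mm behind the grasp point. The pads swing forward as they close: fully open they stand 13 mm farther back than shut.
Start: joints at [-81.555, 7.471, 85.268, -0, 87.261, -4.893], TCP at [138.442, -583.814, 231.292] pointing down, gripper open.
Joint ranges: [-169.43, 169.43], [-51.17, 129.36], [1.28, 143.12], [-76.62, 256.62], [0, 156.53], [-152.29, 152.29]. Speed limits (degrees/s): [136.94, 136.94, 159.86, 180, 180, 180].

### API

Orientations are given as [roll, pitch, yaw] about the fixed x, y, z axes, in that order (R = Rz(yaw) Ry(pitch) Rx(roll)).
In Python, from bench import r gives the robot as it stands.
- The arm moves only by the tool move_arm, never from a script. Its argument "deltas" is a list of rows, each a list of 2 entries, a list of its own where there are three numbers: the shift along the tool's x, y, z in mm, then the turn about the tool's x in degrees. A call has 1 to 12 rows; each row is the pose to reach, as a shift and turn from the pose measured when the call began, along the tool's axes at that moment; what a row does not reach only later rows make up. A row lasts 1/8 s, in which the tool goes at most 62.5 mm and 10.7 degrees, less where a joint would pass 70% of its speed; a pose out of reach is approached as far as the arm can. A call with a gripper value outside its range is refused whole. "jaw" is the opening, from -1 (shut) to 1 (fully open), set as the call begins (left out, the last holds). The fingers move at their own pace and stop on an object; "squeeze" is the grip in N (left out, the last holds). Time passes only in rows, so rows that repeat a pose let the fingers close. It gives the time, the measured TCP pose, the force and the opening at its end, in the units of the state.
- r.sense(): the state, without advancing time (a new reading comes with each control period).
- r.snapshot(name): name is "scene" or "top"; returns (picture, depth): 480x640x3 uint8, red, green, blue; 480x640 float32, mm along the optical axis (not along the pixel's ray), 0 where there is no reading.
- r.get_calibration(name): a dict with "fovy" (degrees; the focal length in pixels is half the picture's height over the tangent of half this angle, whatever the lens; pixels are square), "cx", "cy" (the principal point, pixels), "k1" (the pictures are not rectified: a ray, as slopes to the right and down, at radius r is drawn at 1 + k1 r^2 times it, then the intrinsics apply), "position" and "attitude" of the camera in the world. Camera axes: x right, y down, z forward; pixel columns grow to the right and rows downward; lengths in mm; the calibration is good to about 2 mm. A picture is of the moment at which its call begins. get_calibration takes no time and is no camera call.
- r.hand_in(): hands the job in, once; it reports no verdict.
The state is a dict: "time": time; "joint_pos": joint angles; "qd": joint speeds; "joint_efforts": joint torques, N m; "tool_pos": TCP position; "tcp_rot": TCP orientation; "ft_force": force on the tool from outside, world axes, zero at the start; "wrist_torque": the same for the moment, N m; "finger_gap": finger opening in mm.
Only numpy, scipy, OpenCV 4.12 (cv2) and the standard library are available. Lean on these libraries where they do the work, as an engineer would, in place of code of your own. Each camera call takes 0.05 s, during which the arm holds its last target. There are 200 camera calls.

## Working session

There is one attempt and no reset: what is moved stays moved. The work goes in short steps, Python scripts to look and compute and a tool call to move; the robot and the scene stay as the last step left them, time stands still between calls to the robot, and variables do not carry over. Pictures are saved under pics/ and viewed, about 8 in all and at most 12, crops included, and the job is handed in when it is done.

Besides the shell and the picture viewer there is one more tool, called after "Emit:" as name(argument=value, ...) on one line, values as JSON. move_arm: Moves the arm, as the interface text tells. Its arguments: {"type":"object","properties":{"deltas":{"type":"array","items":{"type":"array"}},"jaw":{"type":"number"},"squeeze":{"type":"number"}},"required":["deltas"]}

```bash
ls; mkdir -p pics; cat > h.py <<'E'
import numpy as np, cv2
from bench import r
from scipy.spatial.transform import Rotation as R
def cal(n):
    c=r.get_calibration(n); return c
def K(c):
    f=240/np.tan(np.radians(c['fovy']/2)); return np.array([[f,0,c['cx']],[0,f,c['cy']],[0,0,1.]])
def rot(c):
    a=np.array(c['attitude'],float)
    return a if a.shape==(3,3) else R.from_euler('xyz',a,degrees=True).as_matrix()
def undist(c,uv):
    k=K(c); p=(np.atleast_2d(uv).astype(float)-k[:2,2])/k[0,0]
    q=p.copy()
    for _ in range(20): q=p/(1+c['k1']*(q**2).sum(1,keepdims=True))
    return q
def ray(c,uv):
    q=undist(c,uv); return np.array(c['position']), np.c_[q,np.ones(len(q))]@rot(c).T
def onplane(c,uv,z):
    o,d=ray(c,uv); return o+d*((z-o[2])/d[:,2])[:,None]
def bydepth(c,uv,dep):
    o,d=ray(c,uv); uv=np.atleast_2d(uv).astype(int); return o+d*dep[uv[:,1],uv[:,0]][:,None]
E
python3 - <<'E'
from h import *
print(r.sense())
for n in('scene','top'):
    c=cal(n);print(n,c)
    p,d=r.snapshot(n);cv2.imwrite(f'pics/{n}0.png',p[:,:,::-1]);np.savez(f'{n}0.npz',p=p,d=d)
E
```

```text
pics
{'time': 0.0, 'joint_pos': array([-8.15559481e+01,  7.51702444e+00,  8.53314285e+01,  5.79189526e-04,
        8.72607826e+01, -4.89344470e+00]), 'qd': array([-0.03695457,  0.05461278, -0.11171303, -0.00343817,  0.00752672,
       -0.01614617]), 'joint_efforts': array([-2.02347219e-03, -5.69405222e+01, -5.00556493e+01, -2.65747585e-04,
        1.49505632e-02,  2.24196776e-05]), 'tool_pos': array([ 138.3502987 , -583.25229406,  230.20385447]), 'tcp_rot': array([-95.1968608 ,  89.89076292,  98.1406076 ]), 'ft_force': array([-0.79317179,  0.66837245,  0.1511721 ]), 'wrist_torque': array([-0.02593013, -0.03246417, -0.0020387 ]), 'finger_gap': 85.2718978956021}
scene {'fovy': 57.13659740419445, 'cx': 325.489781027405, 'cy': 239.97942749820328, 'k1': -0.004734389493716377, 'position': array([  2.29553907, 777.33237691, 576.42395609]), 'attitude': array([-119.46044868,   -0.73491567, -143.48512252])}
top {'fovy': 55.57000535985798, 'cx': 321.9581783911502, 'cy': 235.47628759915654, 'k1': -0.06824051172850391, 'position': array([ 320.15247987,   12.71753352, 1316.68507192]), 'attitude': array([-169.04473443,   -0.90588565,  -90.10243841])}
```

View pics/top0.png

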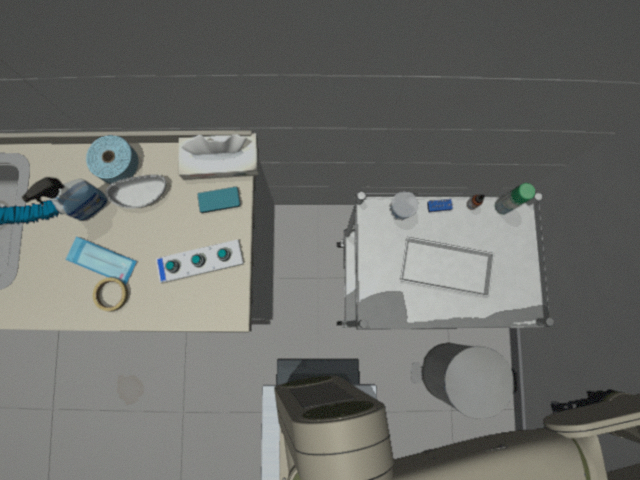

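View pics/scene0.png

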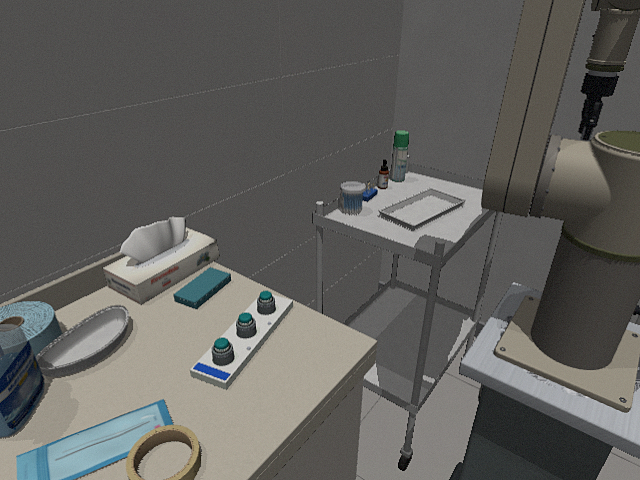

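The top view shows the rack with teal caps at about (173,266), (197,260) and (223,254), and the blue strip at (161,269). The tray is at about (447,267). The scene view shows the caps at (222,344), (246,319) and (266,297), and the tray at about (422,208). Next I measure from both views.

```bash
cat > meas.py <<'E'
from h import *
def blobs(p,lo,hi,roi,amin,amax):
    h=cv2.cvtColor(p,cv2.COLOR_RGB2HSV); m=cv2.inRange(h,lo,hi)
    k=np.zeros_like(m);k[roi[1]:roi[3],roi[0]:roi[2]]=1;m*=k
    n,l,s,c=cv2.connectedComponentsWithStats(m)
    return [(s[i,4],c[i],s[i,:4]) for i in range(1,n) if amin<s[i,4]<amax]
def tri(c1,u1,c2,u2):
    o1,d1=ray(c1,u1);o2,d2=ray(c2,u2);d1=d1[0];d2=d2[0]
    A=np.c_[d1,-d2];t=np.linalg.lstsq(A,o2-o1,rcond=None)[0]
    a=o1+t[0]*d1;b=o2+t[1]*d2;return (a+b)/2,np.linalg.norm(a-b)
E
python3 - <<'E'
from meas import *
T=np.load('top0.npz');S=np.load('scene0.npz');ct,cs=cal('top'),cal('scene')
teal=((80,120,40),(98,255,255))
bt=sorted(blobs(T['p'],*teal,(150,240,245,285),15,400),key=lambda b:b[1][0])
bs=sorted(blobs(S['p'],*teal,(200,285,290,370),15,600),key=lambda b:b[1][0])
for b in bt: print('top',b, onplane(ct,b[1],58)[0].round(1), bydepth(ct,b[1],T['d'])[0].round(1))
for b in bs: print('sc',b, onplane(cs,b[1],56)[0].round(1), bydepth(cs,b[1],S['d'])[0].round(1))
for a,b in zip(bt,bs): print('tri',*tri(ct,a[1],cs,b[1]))
for n,p,c,d,roi in(('t',T['p'],ct,T['d'],(150,250,175,290)),('s',S['p'],cs,S['d'],(185,355,235,385))):
    for b in blobs(p,(105,150,60),(125,255,255),roi,10,900): print('blue',n,b,onplane(c,b[1],16)[0].round(1),bydepth(c,b[1],d)[0].round(1))
# tray corners (outer rim), hand-read then depth
g=cv2.cvtColor(T['p'],cv2.COLOR_RGB2GRAY)
x=g[230:305,395:500];cv2.imwrite('pics/tray.png',cv2.resize(x,None,fx=7,fy=7,interpolation=cv2.INTER_CUBIC))
print('trolley depth pts',bydepth(ct,[[447,267],[380,290],[520,250],[430,280]],T['d']).round(1))
print('worktop',bydepth(ct,[[200,300],[230,225]],T['d']).round(1))
print('scene tray',bydepth(cs,[[422,208]],S['d']).round(1))
E
```

```text
top (np.int32(50), array([169.5 , 265.08]), array([166, 262,   8,   8], dtype=int32)) [479.2 417.5  58. ] [479.9 419.4  52.3]
top (np.int32(48), array([195.5625    , 259.04166667]), array([192, 256,   8,   8], dtype=int32)) [496.4 345.2  58. ] [497.3 346.9  51.4]
top (np.int32(51), array([221.68627451, 252.90196078]), array([218, 249,   8,   8], dtype=int32)) [513.8 272.7  58. ] [514.8 274.   51.6]
sc (np.int32(102), array([206.96078431, 291.61764706]), array([200, 285,  20,  18], dtype=int32)) [606.9 343.5  56. ] [647.  314.7  21.5]
sc (np.int32(127), array([221.08661417, 343.2519685 ]), array([215, 338,  14,  12], dtype=int32)) [473.5 426.3  56. ] [475.8 424.6  53.4]
sc (np.int32(102), array([244.60784314, 317.48039216]), array([239, 313,  13,  10], dtype=int32)) [490.7 354.4  56. ] [493.6 352.   53. ]
sc (np.int32(86), array([265.05813953, 295.13953488]), array([260, 291,  12,   9], dtype=int32)) [508.  282.1  56. ] [509.2 280.9  54.7]
tri [484.74764276 406.41642134 141.60958821] 43.0307360857067
tri [518.5081199  374.22144407 -11.08263847] 31.771674694248063
tri [536.22962758 296.07163185  -8.4650792 ] 30.16617166756529
blue t (np.int32(83), array([161.09638554, 269.1686747 ]), array([158, 259,   7,  21], dtype=int32)) [472.6 454.8  16. ] [472.5 454.5  16.8]
blue s (np.int32(248), array([211.36290323, 371.12096774]), array([194, 363,  36,  17], dtype=int32)) [471.4 455.2  16. ] [469.2 456.7  18.7]
trolley depth pts [[ 481.1 -375.1    1. ]
 [ 415.  -176.5   -3.3]
 [ 531.4 -599.5    1.4]
 [ 443.1 -322.7    1.9]]
worktop [[385.9 342.5  -1.6]
 [606.9 263.9  -3.1]]
scene tray [[ 486.6 -385.9    1.8]]
```

View pics/tray.png

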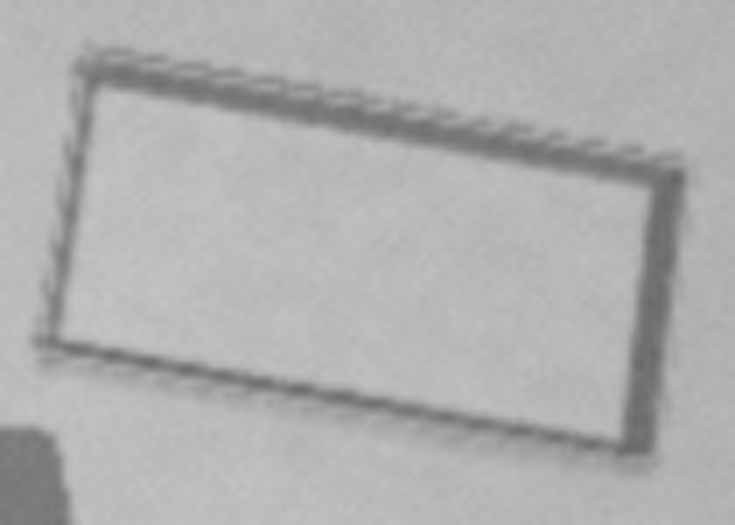

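The crop shows the tray's outer rim corners at about (406,239), (493,254), (488,294) and (401,279) in the top picture. The scene-view pairing picked up the cassette, so I'll redo the triangulation with it excluded, then compute the tray centre and move deltas.

```bash
cat > go.py <<'E'
from h import *
def delta(xyz,yaw=None):
    """shift in tool axes (mm), turn about tool x (deg) to have tool y along world yaw (mod 180)"""
    s=r.sense();M=R.from_euler('xyz',s['tcp_rot'],degrees=True).as_matrix()
    d=M.T@(np.array(xyz)-s['tool_pos']);t=None
    if yaw is not None:
        now=np.degrees(np.arctan2(M[1,1],M[0,1]))
        t=-((yaw-now+90)%180-90)   # tool x is down: + turn lowers world yaw
    return d.round(1),t
E
python3 - <<'E'
from meas import *
from go import *
T=np.load('top0.npz');S=np.load('scene0.npz');ct,cs=cal('top'),cal('scene')
teal=((80,120,40),(98,255,255))
bt=sorted(blobs(T['p'],*teal,(150,240,245,285),15,400),key=lambda b:b[1][0])
bs=[b for b in sorted(blobs(S['p'],*teal,(200,285,290,370),15,600),key=lambda b:b[1][0]) if b[1][0]>215]
for a,b in zip(bt,bs): 
  p,e=tri(ct,a[1],cs,b[1]);print('tri',p.round(1),e.round(1))
q=np.array([[406.4,238.6],[492.6,254.3],[487.9,294.3],[400.7,279.3]])
P=onplane(ct,q,20);print(P.round(1),P.mean(0).round(1),[np.linalg.norm(P[i]-P[i-1]).round(1) for i in range(4)])
# rack white outline in top
h=cv2.cvtColor(T['p'],cv2.COLOR_RGB2HSV)
roi=np.zeros(h.shape[:2],np.uint8);roi[235:287,150:247]=255
m=cv2.inRange(h,(0,0,150),(180,28,255))|cv2.inRange(h,(105,100,60),(125,255,255));m&=roi
c=max(cv2.findContours(m,0,2)[0],key=cv2.contourArea)
b=cv2.boxPoints(cv2.minAreaRect(c));B=onplane(ct,b,16);print('rack',B.round(1),B.mean(0).round(1),[np.linalg.norm(B[i]-B[i-1]).round(1) for i in range(4)])
s=r.sense();M=R.from_euler('xyz',s['tcp_rot'],degrees=True).as_matrix();print(M.round(3))
for w in ([420,-260,230],[490,100,230],[480,420,150]): print(delta(w,13.4))
E
```

```text
tri [480.6 420.9  48. ] 0.3
tri [497.9 347.9  48.1] 0.4
tri [515.4 274.7  48.3] 0.2
[[ 562.2 -254.1   20. ]
 [ 515.7 -507.    20. ]
 [ 399.5 -485.1   20. ]
 [ 443.7 -233.4   20. ]] [ 480.3 -369.9   20. ] [np.float64(120.3), np.float64(257.1), np.float64(118.3), np.float64(255.5)]
rack [[572.7 494.   16. ]
 [573.  212.6  16. ]
 [425.1 208.3  16. ]
 [424.1 484.   16. ]] [498.7 349.7  16. ] [np.float64(149.0), np.float64(281.5), np.float64(148.0), np.float64(275.7)]
[[-0.     0.231 -0.973]
 [ 0.002 -0.973 -0.231]
 [-1.    -0.002 -0.   ]]
(array([   0.8, -249.6, -348.6]), np.float64(89.93640188629723))
(array([   1.4, -583.8, -499.8]), np.float64(89.93640188629723))
(array([  81.9, -897.3, -563.9]), np.float64(89.93640188629723))
```

Emit:
move_arm(deltas=[[[0,-31,-43],-8],[[0,-62,-87],-16],[[0,-94,-131],-24],[[0,-125,-174],-32],[[0,-156,-218],-40],[[0,-187,-261],-48],[[0,-218,-305],-56],[[0,-250,-349],-64],[[0,-305,-374],-72],[[0,-361,-399],-80],[[0,-417,-424],-86],[[0,-472,-449],-90]], jaw=-1)

```text
time: 1.6
tool_pos: [466.2, -18.5, 231.0]
tcp_rot: [178.3, 89.9, 101.8]
ft_force: [0.3, -0.2, 0.0]
finger_gap: 0.0
```

```bash
python3 - <<'E'
from go import *
s=r.sense();print(s['time'],s['joint_pos'].round(1),s['tool_pos'].round(1),s['finger_gap'],s['ft_force'].round(2))
for w in ([490,100,230],[480.6,420.9,120]): print(delta(w,13.4))
E
```

```text
1.6 [-8.600e+00 -1.360e+01  1.057e+02  1.000e-01  8.800e+01 -2.210e+01] [466.2 -18.5 231. ] 0.039533505260034636 [ 0.27 -0.2   0.05]
(array([   1.2,   50.8, -109.6]), np.float64(0.09313465802381415))
(array([ 111.7,  116.5, -423.7]), np.float64(0.09313465802381415))
```

Emit:
move_arm(deltas=[[[0,25,-55],0],[[0,51,-110],0],[[0,62,-165],0],[[0,74,-220],0],[[10,86,-275],0],[[40,98,-328],0],[[70,107,-376],0],[[105,114,-411],0],[[135,116.5,-423.7],0],[[152,116.5,-423.7],0],[[152,116.5,-423.7],0]])

```text
time: 2.98
tool_pos: [479.6, 419.5, 77.9]
tcp_rot: [-89.6, 89.8, -166.1]
ft_force: [-0.1, -0.3, 0.7]
finger_gap: 0.1
```

```bash
python3 - <<'E'
from go import *
s=r.sense();print(s['time'],s['joint_pos'].round(1),s['tool_pos'].round(2),s['ft_force'].round(2))
print(delta([480.6,420.9,54],13.4))
a,d=r.snapshot('scene');cv2.imwrite('pics/press0.png',cv2.resize(a[240:400,160:360,::-1],None,fx=4,fy=4,interpolation=2)[:600])
a,d=r.snapshot('top');np.save('t1.npy',a)
E
```

```text
2.975 [36.5 19.9 87.3  0.1 73.  23. ] [479.56 419.54  77.85] [-0.11 -0.27  0.75]
(array([23.8,  1.4, -1.1]), np.float64(0.0813441361210323))
```

View pics/press0.png

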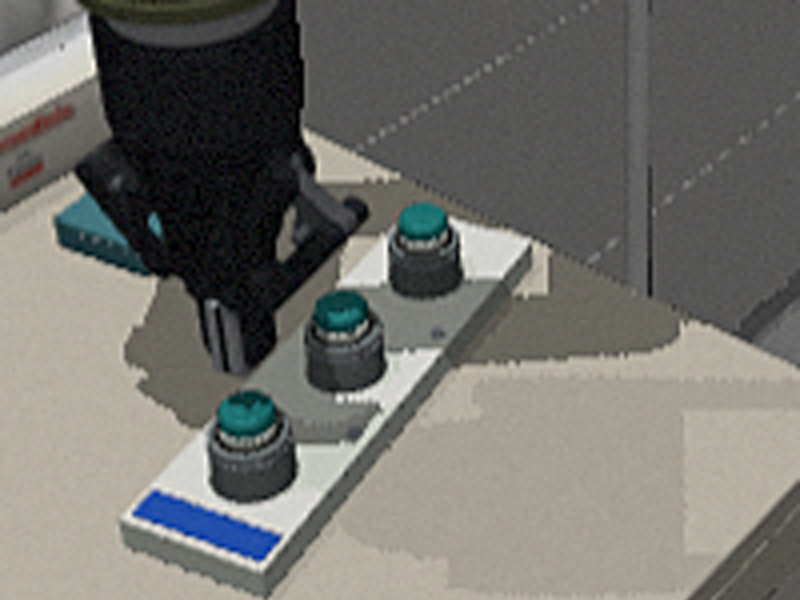

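The fingers are shut with their tips at crop (235,368), just above cap 1 at (248,400). I'll check that tip pixel against the measured TCP.

```bash
python3 - <<'E'
from h import *
c=cal('scene')
def proj(P):
    q=(np.array(P,float)-c['position'])@rot(c);q=q[:2]/q[2];q=q*(1+c['k1']*(q@q));k=K(c);return ((q*k[0,0]+k[:2,2]-[160,240])*4).round(0)
for P in ([479.6,419.5,78],[480.6,420.9,54],[480.6,420.9,6+34],[480.6,420.9,16]):print(P,proj(P))
E
```

```text
[479.6, 419.5, 78] [241. 358.]
[480.6, 420.9, 54] [243. 403.]
[480.6, 420.9, 40] [246. 427.]
[480.6, 420.9, 16] [252. 468.]
```

Emit:
move_arm(deltas=[[[10,1.4,-1.1],0],[[18,1.4,-1.1],0],[[21,1.4,-1.1],0],[[23,1.4,-1.1],0],[[25,1.4,-1.1],0],[[25,1.4,-1.1],0]])

```text
time: 3.82
tool_pos: [482.4, 422.0, 55.8]
tcp_rot: [149.3, 89.9, 72.8]
ft_force: [0.1, 0.0, 0.2]
finger_gap: 0.3
```

```bash
python3 - <<'E'
from go import *
s=r.sense();print(s['time'],s['tool_pos'].round(2),s['ft_force'].round(2));print(delta([480.6,420.9,49],13.4))
E
```

```text
3.825 [482.44 421.98  55.8 ] [0.15 0.   0.2 ]
(array([ 6.8, -2.1,  0.6]), np.float64(0.04425554287766431))
```

Emit:
move_arm(deltas=[[[2,-1,0],0],[[3.5,-1,0],0],[[4.5,-1,0],0],[[4.5,-1,0],0]])

```text
time: 4.32
tool_pos: [481.5, 421.9, 51.5]
tcp_rot: [149.0, 89.9, 72.5]
ft_force: [0.4, 0.3, 1.9]
finger_gap: -0.3
```

```bash
cat > sn.py <<'E'
from go import *
import sys
def rd(): s=r.sense();print(round(s['time'],2),s['tool_pos'].round(2),s['ft_force'].round(2))
rd()
a,d=r.snapshot('scene');rd()
if len(sys.argv)>1:
    cv2.imwrite(sys.argv[1],cv2.resize(a[270:380,190:300,::-1],None,fx=5,fy=5,interpolation=2))
E
python3 sn.py
```

```text
4.33 [481.47 421.87  51.46] [0.44 0.32 1.94]
4.38 [481.51 421.89  51.52] [-0.28  0.54  2.5 ]
```

Emit:
move_arm(deltas=[[[1.5,0,0],0],[[2.8,0,0],0],[[2.8,0,0],0],[[2.8,0,0],0],[[2.8,0,0],0]])

```text
time: 5.0
tool_pos: [481.6, 421.9, 48.8]
tcp_rot: [146.8, 89.9, 70.2]
ft_force: [-2.7, -0.2, 4.2]
finger_gap: -0.3
```

```bash
python3 sn.py pics/p1.png
```

```text
5.0 [481.55 421.92  48.82] [-2.7  -0.23  4.15]
5.05 [481.55 421.93  48.82] [-1.38 -0.12  4.62]
```

View pics/p1.png

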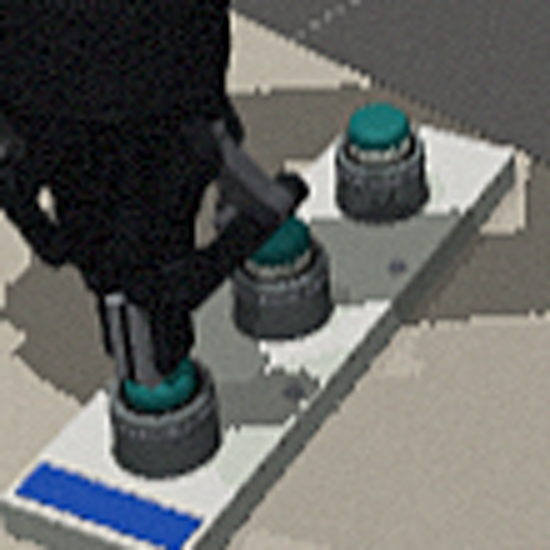

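The cap is down and the white band is at the rim. Push-back is about 4.4 N at about 5 mm, so this is a good buffer. I'll press slightly further, hold, then retract.

Emit:
move_arm(deltas=[[[0.6,0,0],0],[[0.6,0,0],0],[[0.6,0,0],0],[[0.6,0,0],0]])

```text
time: 5.55
tool_pos: [481.6, 421.9, 48.3]
tcp_rot: [147.1, 89.9, 70.6]
ft_force: [-2.9, -1.6, 5.5]
finger_gap: 0.2
```

```bash
python3 sn.py; python3 -c "
from go import *
print(delta([498.4,348.4,78],13.4),delta([498.4,348.4,56],13.4))"
```

```text
5.55 [481.56 421.91  48.26] [-2.94 -1.64  5.48]
5.6 [481.56 421.93  48.26] [-1.54 -0.38  5.76]
(array([-29.9,  -0.7,  75.4]), np.float64(0.05055343917608468)) (array([-7.9, -0.7, 75.4]), np.float64(0.05055343917608468))
```

Emit:
move_arm(deltas=[[[-15,0,0],0],[[-28,0,2],0],[[-28,-0.5,30],0],[[-28,-1.5,65],0],[[-24,-1.8,76],0],[[-15,-1.8,76],0],[[-8,-1.8,76],0],[[-8,-1.8,76],0],[[-5,-1.8,76],0],[[-2.5,-1.8,76],0],[[-2.5,-1.8,76],0]])

```text
time: 6.98
tool_pos: [497.7, 348.3, 51.4]
tcp_rot: [142.3, 89.8, 65.8]
ft_force: [-3.0, 0.3, 5.6]
finger_gap: -0.0
```

```bash
python3 sn.py
```

```text
6.97 [497.66 348.31  51.4 ] [-2.97  0.31  5.64]
7.03 [497.72 348.31  51.51] [-2.82 -0.15  6.3 ]
```

Emit:
move_arm(deltas=[[[1.5,0,0],0],[[2.6,0,0],0],[[2.8,0,0],0],[[2.8,0,0],0],[[2.8,0,0],0]])

```text
time: 7.65
tool_pos: [498.1, 348.7, 50.2]
tcp_rot: [133.5, 89.7, 57.0]
ft_force: [-3.5, -1.7, 10.8]
finger_gap: -0.0
```

```bash
python3 sn.py pics/p2.png
```

```text
7.65 [498.15 348.72  50.17] [-3.46 -1.69 10.81]
7.7 [498.14 348.76  50.18] [-4.06 -2.71  9.33]
```

View pics/p2.png

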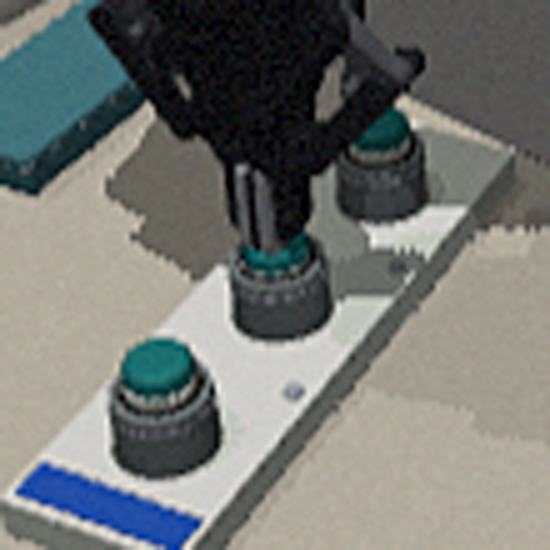

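Emit:
move_arm(deltas=[[[2,0,0],0],[[2.8,0,0],0],[[3,0,0],0],[[3,0,0],0],[[3,0,0],0]])

```text
time: 8.32
tool_pos: [498.7, 349.2, 49.1]
tcp_rot: [126.5, 89.7, 50.0]
ft_force: [-5.3, -3.3, 12.9]
finger_gap: -0.2
```

```bash
python3 sn.py pics/p2b.png; python3 -c "
from go import *
print(delta([514.6,274.5,56],13.4))"
```

```text
8.32 [498.69 349.18  49.06] [-5.32 -3.31 12.93]
8.38 [498.67 349.16  49.04] [-5.2  -3.07 13.54]
(array([-7.2, -1.9, 76.3]), np.float64(0.08946995718618211))
```

View pics/p2b.png

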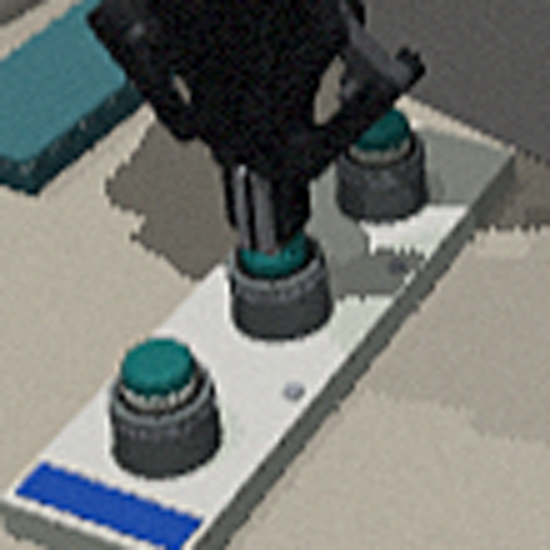

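The band has gone in and the push-back is about 13 N, so the middle buffer is the hardened one. Now pocket 3.

Emit:
move_arm(deltas=[[[-15,0,0],0],[[-28,-1,2],0],[[-28,-1.5,30],0],[[-28,-1.9,65],0],[[-24,-1.9,76.3],0],[[-15,-1.9,76.3],0],[[-7,-1.9,76.3],0],[[-7,-1.9,76.3],0],[[-4,-1.9,76.3],0],[[-1.5,-1.9,76.3],0],[[-1.5,-1.9,76.3],0]])

```text
time: 9.75
tool_pos: [514.8, 275.0, 50.7]
tcp_rot: [126.8, 89.6, 50.4]
ft_force: [-1.8, 1.1, 3.4]
finger_gap: 0.1
```

```bash
python3 sn.py
```

```text
9.75 [514.77 275.02  50.67] [-1.78  1.11  3.41]
9.8 [514.85 274.96  50.77] [-2.5   1.27  3.41]
```

Emit:
move_arm(deltas=[[[1.5,0,0],0],[[2.6,0,0],0],[[2.8,0,0],0],[[2.8,0,0],0],[[2.8,0,0],0],[[2.8,0,0],0]])

```text
time: 10.55
tool_pos: [514.9, 275.1, 48.4]
tcp_rot: [126.6, 89.6, 50.1]
ft_force: [-2.3, 1.1, 5.5]
finger_gap: 0.4
```

```bash
python3 sn.py pics/p3.png
```

```text
10.55 [514.94 275.12  48.38] [-2.33  1.12  5.45]
10.6 [514.92 275.11  48.37] [-3.19  1.01  6.06]
```

View pics/p3.png

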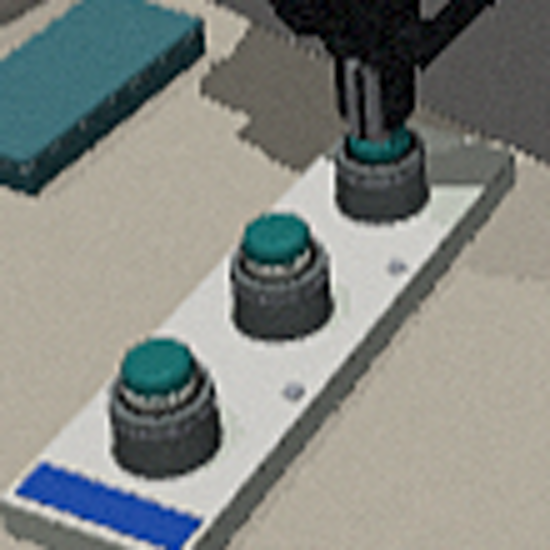

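Buffer 3 reads about 5.7 N at about 5.5 mm with its band in, so it is good too. The middle buffer gets removed.

Emit:
move_arm(deltas=[[[-15,0,0],0],[[-40,0,0],0],[[-50,0,-30],0],[[-50,-0.2,-65],0],[[-45,-0.2,-75],0],[[-35,-0.2,-75],0],[[-35,-0.2,-75],0]], jaw=1)

```text
time: 11.48
tool_pos: [496.2, 346.2, 81.7]
tcp_rot: [137.5, 89.8, 60.9]
ft_force: [-0.5, 0.0, -0.8]
finger_gap: 85.5
```

```bash
python3 sn.py; python3 -c "
from go import *
print(r.sense()['finger_gap'],delta([497.6,347.9,20],13.4))"
```

```text
11.47 [496.22 346.18  81.72] [-0.53  0.04 -0.8 ]
11.53 [496.66 346.34  82.44] [0.38 0.01 0.53]
85.77425880748889 (array([62.4,  1.1, -1.1]), np.float64(0.047995448358776116))
```

Emit:
move_arm(deltas=[[[20,1.1,-1.1],0],[[40,1.1,-1.1],0],[[54,1.1,-1.1],0],[[61,1.1,-1.1],0],[[61,1.1,-1.1],0],[[61,1.1,-1.1],0]])

```text
time: 12.28
tool_pos: [498.2, 348.3, 22.1]
tcp_rot: [126.7, 89.7, 50.2]
ft_force: [0.4, 0.3, 0.8]
finger_gap: 85.6
```

```bash
python3 sn.py pics/g.png
```

```text
12.28 [498.15 348.27  22.15] [0.42 0.32 0.79]
12.32 [498.25 348.33  22.33] [-0.31  0.16  0.46]
```

View pics/g.png

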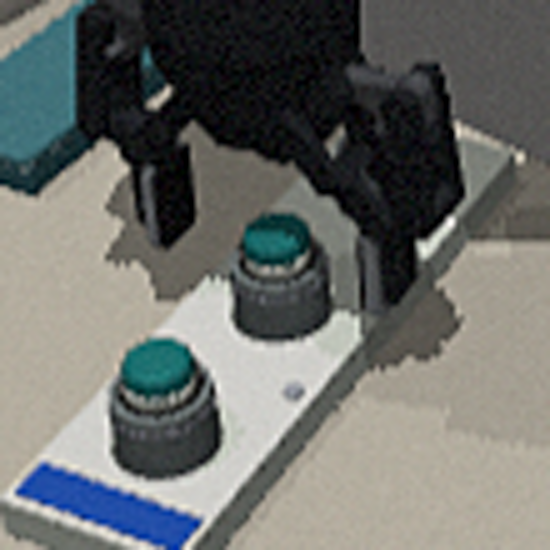

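The jaws straddle the middle buffer, with the tip midpoint at about (275,278) and the housing centre at about (281,287). Closing.

Emit:
move_arm(deltas=[[[1.5,0,0],0],[[1.5,0,0],0],[[1.5,0,0],0],[[1.5,0,0],0],[[1.5,0,0],0],[[1.5,0,0],0],[[1.5,0,0],0],[[1.5,0,0],0]], jaw=-1, squeeze=40)

```text
time: 13.32
tool_pos: [498.6, 348.5, 21.3]
tcp_rot: [123.6, 89.6, 47.1]
ft_force: [0.8, 0.3, 4.9]
finger_gap: 34.4
```

```bash
python3 sn.py; python3 -c "
from go import *
s=r.sense();print(s['finger_gap'],s['joint_pos'])"
```

```text
13.32 [498.61 348.51  21.27] [0.84 0.28 4.94]
13.38 [498.58 348.49  21.23] [ 0.79 -0.41  5.1 ]
34.38174463053086 [30.05545448 19.39545766 94.46955166  0.12519638 65.76638642 16.55140146]
```

Emit:
move_arm(deltas=[[[-4,0,0],0],[[-12,0,0],0],[[-25,0,0],0],[[-50,0,0],0],[[-85,0,0],0],[[-110,0,0],0],[[-110,0,0],0]])

```text
time: 14.25
tool_pos: [499.9, 349.1, 134.9]
tcp_rot: [115.7, 89.3, 39.2]
ft_force: [1.0, -0.2, -0.7]
finger_gap: 34.5
```

```bash
python3 sn.py pics/l.png; python3 -c "
from go import *
s=r.sense();print(s['finger_gap']);
for w in ([500,0,140],[480,-370,140]):print(delta(w,-100.3))"
```

```text
14.25 [499.93 349.08 134.9 ] [ 1.02 -0.25 -0.72]
14.3 [498.86 348.41 132.64] [-0.43 -0.03 -1.02]
34.45766752883459
(array([ -9.6, -79.9, 339.1]), np.float64(-66.24724731538575))
(array([ -12.1, -185.4,  694.3]), np.float64(-66.24724731538575))
```

View pics/l.png

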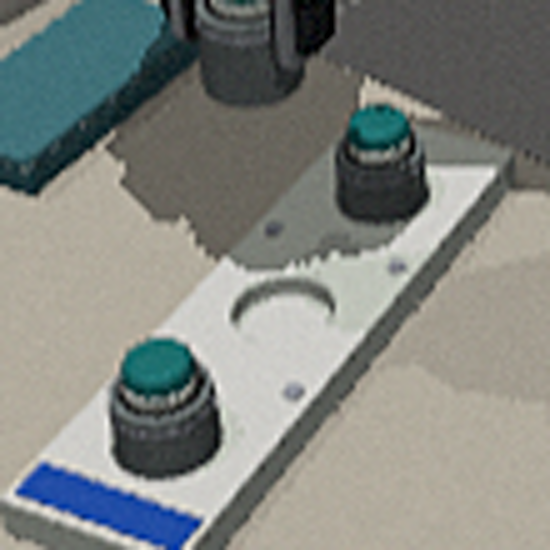

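The buffer is held upright at (250,60), pocket 2 is empty, and the other two are in place. Carrying it to the tray.

Emit:
move_arm(deltas=[[[-10,-10,40],9.5],[[-12,-25,96],19],[[-12,-41,155],28.5],[[-12,-57,213],38],[[-12,-73,272],47.5],[[-12,-88,330],57],[[-12,-104,388],66.5],[[-12,-119,446],76],[[-12,-135,504],85.5],[[-12,-150,562],95],[[-12,-166,620],104.5],[[-12,-178,666],113.7]])

```text
time: 15.8
tool_pos: [479.2, -342.5, 138.0]
tcp_rot: [-110.9, 89.5, 58.5]
ft_force: [1.2, -0.6, -1.7]
finger_gap: 34.7
```

```bash
python3 sn.py; python3 -c "
from go import *
s=r.sense();print(s['finger_gap'],s['joint_pos'].round(1));
for w in ([480,-370,60],[480,-370,17.5]):print(delta(w,-100.3))"
```

```text
15.8 [ 479.2  -342.52  138.01] [ 1.15 -0.59 -1.68]
15.85 [ 478.38 -347.63  138.12] [-3.54 -1.63  0.  ]
34.49083683118885 [-41.2   9.6  92.8   0.4  77.5  59.9]
(array([78. , 22. , -5.6]), np.float64(-0.918362070465065))
(array([120.5,  22.3,  -5.5]), np.float64(-0.918362070465065))
```

Emit:
move_arm(deltas=[[[10,11,-3],0],[[35,22,-5.5],-1],[[60,22,-5.5],-1],[[80,22,-5.5],-1],[[95,22,-5.5],-1],[[98,22,-5.5],-1],[[98,22,-5.5],-1]])

```text
time: 16.73
tool_pos: [480.3, -369.9, 40.4]
tcp_rot: [-132.8, 89.6, 37.0]
ft_force: [0.1, -0.3, -0.1]
finger_gap: 34.3
```

```bash
python3 sn.py; python3 -c "
from go import *
s=r.sense();print(s['finger_gap']);
print(delta([480,-370,17],-100.3))
a,d=r.snapshot('scene');b,e=r.snapshot('top')
A=cv2.resize(a[160:250,340:480,::-1],None,fx=5,fy=5,interpolation=2);B=cv2.resize(b[220:310,390:500,::-1],None,fx=3,fy=3)
B=cv2.copyMakeBorder(B,0,0,0,A.shape[1]-B.shape[1],0);cv2.imwrite('pics/t.png',np.r_[A,B][:600])"
```

```text
16.73 [ 480.31 -369.92   40.44] [ 0.08 -0.3  -0.06]
16.77 [ 480.58 -370.2    40.97] [ 0.17  0.46 -0.49]
34.57305608411972
(array([24. ,  0. ,  0.7]), np.float64(0.09819298238957685))
```

View pics/t.png

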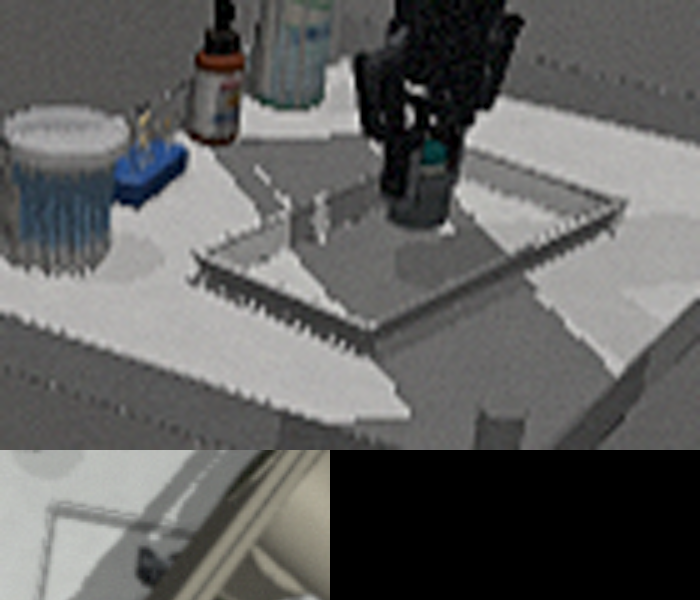

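The buffer hangs upright at (420,195), over the middle of the tray. Lowering until it touches.

Emit:
move_arm(deltas=[[[10,0,0.7],0],[[17,0,0.7],0],[[20,0,0.7],0],[[21.5,0,0.7],0],[[22.5,0,0.7],0],[[22.5,0,0.7],0]])

```text
time: 17.62
tool_pos: [480.2, -370.3, 18.9]
tcp_rot: [-145.7, 89.6, 24.1]
ft_force: [0.1, 0.3, -0.6]
finger_gap: 34.4
```

```bash
python3 sn.py
```

```text
17.62 [ 480.24 -370.32   18.89] [ 0.07  0.32 -0.63]
17.68 [ 480.28 -370.36   18.97] [ 0.04 -0.26 -0.78]
```

Emit:
move_arm(deltas=[[[0.8,0,0],0],[[1.5,0,0],0],[[2,0,0],0],[[2,0,0],0]])

```text
time: 18.18
tool_pos: [480.5, -370.4, 17.4]
tcp_rot: [-149.1, 89.6, 20.7]
ft_force: [-0.2, 1.2, 4.4]
finger_gap: 34.6
```

```bash
python3 sn.py
```

```text
18.18 [ 480.46 -370.44   17.39] [-0.19  1.24  4.38]
18.23 [ 480.46 -370.45   17.4 ] [-1.25  2.39  3.5 ]
```

Emit:
move_arm(deltas=[[[0,0,0],0],[[0,0,0],0],[[0,0,0],0],[[0,0,0],0],[[0,0,0],0],[[0,0,0],0]], jaw=1)

```text
time: 18.98
tool_pos: [480.5, -370.4, 17.4]
tcp_rot: [-149.1, 89.6, 20.7]
ft_force: [-0.3, -0.0, -0.3]
finger_gap: 85.7
```

```bash
python3 sn.py; python3 -c "
from go import *
print(r.sense()['finger_gap'])"
```

```text
18.98 [ 480.45 -370.44   17.37] [-0.27 -0.02 -0.26]
19.02 [ 480.46 -370.44   17.37] [-0.59  0.21 -0.07]
85.06408325097749
```

Emit:
move_arm(deltas=[[[-10,0,0],0],[[-30,0,0],0],[[-70,0,0],0],[[-120,0,0],0],[[-160,0,0],0],[[-180,0,0],0],[[-180,0,0],0],[[-180,0,0],0]])

```text
time: 20.02
tool_pos: [478.4, -370.2, 195.3]
tcp_rot: [-125.8, 89.6, 44.0]
ft_force: [0.2, -0.1, -0.5]
finger_gap: 85.2
```

```bash
python3 sn.py; python3 - <<'E'
from meas import *
a,d=r.snapshot('scene');c=cal('scene')
A=cv2.resize(a[160:250,340:480,::-1],None,fx=4,fy=4,interpolation=2);B=cv2.resize(a[270:380,160:300,::-1],None,fx=2.6,fy=2.6)
B=cv2.copyMakeBorder(B,0,0,0,A.shape[1]-B.shape[1],0);cv2.imwrite('pics/end.png',np.r_[A,B][:600])
for b in blobs(a,(80,120,40),(98,255,255),(200,180,470,370),10,300): print(b[1],onplane(c,b[1],52 if b[1][0]<300 else 48)[0].round(1),bydepth(c,b[1],d)[0].round(1))
E
```

```text
20.02 [ 478.43 -370.21  195.29] [ 0.24 -0.05 -0.53]
20.07 [ 478.27 -370.03  194.82] [-0.21 -0.88 -0.1 ]
[423.80769231 197.46153846] [ 475.8 -363.    48. ] [ 474.8 -360.5   49.1]
[213.27058824 279.37254902] [634.6 303.8  52. ] [671.8 275.9  21.1]
[211.28571429 275.35714286] [649.3 296.4  52. ] [689.2 266.8  19.7]
[206.96153846 295.28846154] [602.  348.2  52. ] [644.6 317.7  14.8]
[265.05813953 295.13953488] [511.9 278.3  52. ] [510.1 280.1  53.8]
[221.128 343.184] [477.2 423.4  52. ] [476.8 423.7  52.4]
```

View pics/end.png

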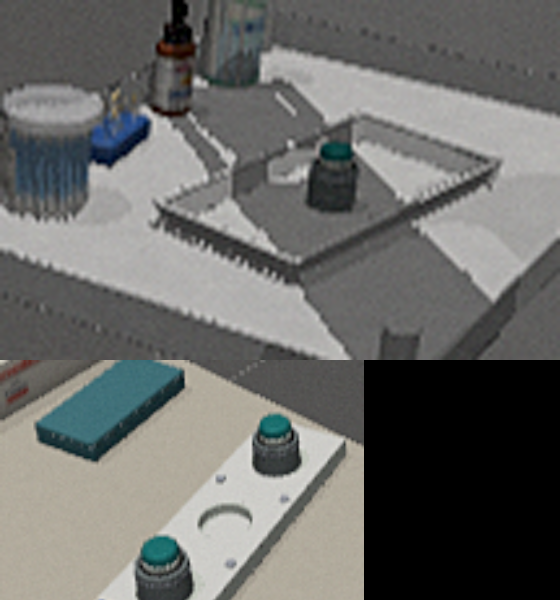

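The hardened buffer stands upright in the tray at (332,175), pocket 2 is empty at (225,520), and the other two buffers are seated. The gripper is clear, so I'm handing in.

```bash
python3 -c "
from bench import r
print(r.hand_in())"
```

```text
the job is handed in; nothing more can be done
None
```

The hardened buffer was the middle one (pocket 2). It now stands upright near the middle of the steel tray, and the job is handed in at about 20 s of the 70 s allowed.

I pressed the caps in order from the blue end and held each for about half a second:

| Pocket | Push-back | Depth | Result |
|---|---|---|---|
| 1 (blue end) | about 5.6 N | about 5.5 mm | good |
| 2 (middle) | about 13 N | about 5 mm | hardened |
| 3 (far end) | about 5.7 N | about 5.5 mm | good |

- **Limits:** the highest vertical force I read was 13.5 N, and no cap went deeper than about 6 mm.
- **Final check:** the last picture shows the hardened buffer upright in the tray and the other two still in pockets 1 and 3. The tray, tub and cassette look unmoved, and the gripper was open and about 180 mm above its release height.
- **Disagreements:**
  - The readings for 1 and 3 sit slightly above the stated 4.5–5.5 N, which fits pressing a little past 5 mm and about 0.5 N of sensor noise.
  - My outline of the rack in the top view failed, so I used the cap positions instead; their 75 mm spacing matched.
  - The tray measured about 119 × 256 mm against the stated 130 × 260 mm, which did not matter for placing in the middle.

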